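# Open the laminating press with its reversible ratchet

### The job

The glued board has set, so open the laminating press: flip the small direction lever on the ratchet head over to the loosening side, then work the ratchet handle to and fro to unscrew the press screw (ordinary right-hand thread, so counter-clockwise seen from above) until the pressing plate has come all the way up to its stop. Feel for that stop and do not force the ratchet against it, and leave the board and the things round the press where they are.

Things in the scene. Friction and masses are not known exactly. Their poses are not given: they have to be found in the camera images.
- press: bench laminating press fixed to the table, 160 deep, 214 wide, 146 high: dark iron bed (top at 18), two steel tie rods (16 thick, at y +80 and -80, up to z 141, hex nuts), cross beam between them (z 85 to 107) and the vertical screw in the middle. Origin: centre of the underside, on the screw axis; z up; -x is the side the ratchet handle reaches out to.
- screw_axis (a point): point on the vertical screw axis, 120 above the press's underside, in the middle of the ratchet head (round, steel, 72 diameter, z 110 to 130; the screw's hex end stands out to z 146). The screw is stiff all the way: 1.1 N m at the handle turns it (7.5 N at 145 mm). At its stop a rubber washer makes the push at 145 mm rise steeply, by 3 to 4 N a mm.
- ratchet (a joint): swing of the handle about the screw axis, rad: 0 = straight out along the press's -x, positive = counter-clockwise from above (loosening); from -1.34 to 1.34, where it meets the tie rods. It drives the screw one way only and clicks back the other way with a light drag (0.4 N m, 3 N at the grip). It has 15 teeth: up to 0.42 rad of a stroke is lost before the pawl bites.
- grip_mid (a point): middle of the handle's black round grip (22 thick, level, from 90 to 200 mm from the screw axis); this point is on its centre line, 145 mm from the axis and 120 above the press's underside. Between head and grip: a block 36 wide (to 62 mm from the axis), then a flat steel neck 17 wide (to 98 mm). Nothing but the tie rods, beam, head and lever is near the handle's height.
- direction_lever (a joint): swing of the small lever on the ratchet head, rad, -0.35 to 0.35 relative to the handle, about a vertical pin 46 mm from the screw axis towards the grip. Stays where left; 1.6 N at the tab moves it. Starts negative (tightens). Positive: tab leans to the handle's counter-clockwise side and the handle drives counter-clockwise (loosens). Pushed past its end it carries the handle along (5 N).
- lever_tab (a point): point on the upright thumb tab at the lever's outer end: steel, 10 long (along the lever), 7 wide, standing from z 132 to 157 over the press's underside, 29 mm from the lever's pin on the grip side. This point is the tab's middle, at z 147. The lever and the neck below lie under z 136.
- pawl: the pawl, a small steel catch hidden in the ratchet head on the direction lever's pin (origin: on the pin, 46 mm from the screw axis, 120 above the press's underside); it carries the load from handle to screw. It is overloaded at 180 N on its teeth, which a torque of about 3.2 N m at the handle makes (22 N at 145 mm, 27 N at 120 mm); turning the screw takes a third of that.
- platen_rim (a point): middle of the upper front edge of the aluminium pressing plate (112 x 112 x 12) on the board; starts 39.3 above the press's underside, rises 14 mm for a full turn of the screw (it does not turn itself), and is at its stop 4.9 mm up (0.35 turn), at 44.2.
- board: glued plywood board, 118 x 130 x 9 mm, lying loose in the press under the pressing plate; origin: centre of its underside.
- glue_brush: short stubby brush with a green cap, 60 x 85 x 29 mm, lying beside the press; origin: centre of its underside.
- glass_pot: round glass pot with a white lid, 72 mm diameter, 50 mm high, beside the press; origin: centre of its underside.
- nippers: end nippers, 60 x 152 x 14 mm, lying in front of the press; origin: centre of its underside.

How it is judged:
On the way, in this order (a step that is already met when the one before it is completed fails the run):
1. the direction lever is flipped over to the loosening side (value of joint direction_lever above 0.29 rad and z of platen_rim in the frame of press below 0.0403 m), for 0.2 s.
2. the screw is backed off until the pressing plate is all the way up (z of platen_rim in the frame of press above 0.0438 m), for 0.2 s.
At the end, for the whole second after the job is handed in: The pressing plate stands at its upper stop, at least 4.5 mm above where it started (4.9 mm is the stop), the direction lever is still on its loosening side (over 0.2 rad) and the handle is at rest (z of platen_rim in the frame of press above 0.0438 m and value of joint direction_lever above 0.2 rad and velocity of joint ratchet between -0.05 and 0.05 rad/s); the robot touches nothing.
It fails at once if the board in the press is shifted by more than 10 mm (distance of board from where it was at the start of the episode above 0.01 m).
It fails at once if a thing beside the press is shifted by more than 15 mm (distance of any of glue_brush, glass_pot, nippers from where it was at the start of the episode above 0.015 m).
It fails at once if the ratchet is forced: its pawl is loaded with more than 180 N (contact force between pawl and anything else above 180 N).
It also fails if it takes over 72 s, if anything falls off the work surface, if the arm or the gripper's body presses on something with over 40 N, if the wrist force passes 120 N, or if a joint passes its speed limit or range.

### The arm

A 6-joint arm with a two-finger parallel gripper is mounted at the origin on the work surface; the furniture and walls round the work are solid. World frame = base frame: x ahead of the robot, y to its left, z up, the work surface at z = 0. Lengths are in m, angles in rad, forces in N, time in s.
With the tool pointing down it reaches from about 0.275 to 0.75 m from the base axis. Payload 10.2 kg.
Tool frame: the origin (TCP) lies between the finger pads; the fingertips stand 11 mm ahead of it and the grasp point (between the pads) lies 8 mm behind it; z points along the fingers, y is the line along which they close (so a half turn about z gives the same grasp; the last joint's range is limited). The gripper opens to 88 mm and grips with 3 to 60 N. Pads are 18 mm wide; open, the fingers measure 123 mm over their backs; the gripper's body (75 mm by 187 mm) begins 45 mm behind the grasp point.
Start: joints at [-0.223, 0.313, 1.498, -0, 1.331, -0.223], TCP at [0.525, -0, 0.25] pointing down, gripper open.
Joint ranges: [-2.94, 2.94], [-0.97, 2.17], [0.19, 2.56], [-1.23, 4.37], [0.02, 3.11], [-2.88, 2.88]. Speed limits (rad/s): [2.39, 2.39, 3.01, 3.14, 3.14, 3.14].

### API

Orientations are given as [roll, pitch, yaw] about the fixed x, y, z axes, in that order (R = Rz(yaw) Ry(pitch) Rx(roll)).
In Python, from cell import arm gives the robot as it stands. The module is installed in compiled form; this text tells all that it offers.
- The arm moves only by the tool arm_command, never from a script. Its argument "plan" is a list of rows, each an object with "linear": the shift along the world's x, y, z in m, a list of three; "roll": the turn about the world's z in rad; "gripper": the finger opening in m, from 0 to 0.0881. In form: [{"linear": [x, y, z], "roll": roll, "gripper": gripper}, ...]. A call has 1 to 5 rows; each row is the pose to reach, as a shift and turn from the pose commanded when the call began; what a row does not reach only later rows make up. A row lasts 1/8 s, in which the tool goes at most 62.5 mm and 10.7 degrees, less where a joint would pass 70% of its speed; a pose out of reach is approached as far as the arm can. A call with a gripper value outside its range is refused whole. The fingers move at their own pace and stop on an object; "newtons" is the grip in N (left out, the last holds). Time passes only in rows, so rows that repeat a pose let the fingers close. It gives the time, the measured TCP pose, the force, the opening and the grip force at its end, in the units of the state.
- arm.sense(): the state, without advancing time (a new reading comes with each control period).
- arm.camera(name): name is "scene" or "side" or "wrist"; returns a dict with "color" (420x560x3 uint8, red, green, blue), "fx", "fy", "cx", "cy" (pixels), "R" (3x3) and "t" (3): a world point X has camera coordinates R X + t. Camera axes: x right, y down, z forward; pixel columns grow to the right and rows downward; lengths in m; the calibration is good to about 2 mm. The wrist camera is an equidistant fisheye: a pixel r from the principal point sees the ray r / f radians off the axis. A picture is of the moment at which its call begins. There is no depth.
- arm.job_done(): hands the job in; it is judged then, once.
Trained networks look in a picture, given as the dict that the camera call returned (one of the last four; its "shot" number tells which), for a name from the list of things; names that differ only in an ending like _2 or _b are one class to them, and where a whole thing is asked for, a point or a joint stands for the part that bears it (a point fixed in the world has none). Each returns a list of dicts, best first, with "confidence" (0 to 1); they miss things now and then, are a little off and sometimes report something else, mostly with a low value. They report only what shows in the picture. A call takes as long as a camera call.
- arm.look_for(picture, label): "rect" ([left, top, width, height] in pixels, round what is visible of it).
- arm.tip_of(picture, label): "centre" ([column, row] in pixels: a listed point, or the origin of a listed thing).
The state is a dict: "time": time; "joint_positions": joint angles; "joint_velocities": joint speeds; "tau": joint torques, N m; "position": TCP position; "tool_rot": TCP orientation; "wrist_force": force on the tool from outside, world axes, zero at the start; "ft_torque": the same for the moment, N m; "grip_width": finger opening in m; "grasp_force": force on a finger pad.
Only numpy, scipy, OpenCV 4.12 (cv2) and the standard library are available. Lean on these libraries where they do the work, as an engineer would, in place of code of your own. Each camera call takes 0.05 s, during which the arm holds its last target. There are 200 camera calls.

## Working session

There is one attempt and no reset: what is moved stays moved. The work goes in short steps, Python scripts to look and compute and a tool call to move; the robot and the scene stay as the last step left them, time stands still between calls to the robot, and variables do not carry over. Pictures are saved under pics/ and viewed, at most 10 in all, crops included, and the job is handed in when it is done.

Besides the shell and the picture viewer there is one more tool, called after ">>>" as name(argument=value, ...), one argument or row to a line, values as JSON. arm_command: Moves the arm, as the interface text tells. Its arguments: {"type":"object","properties":{"plan":{"type":"array"},"newtons":{"type":"number"}},"required":["plan"]}

```bash
mkdir -p pics; cat > h.py <<'E'
import numpy as np, cv2
from cell import arm
from scipy.optimize import least_squares
def ray(c,px):
    R=np.array(c["R"]);t=np.array(c["t"])
    u=(px[0]-c["cx"])/c["fx"];v=(px[1]-c["cy"])/c["fy"]
    d=np.array([u,v,1.])
    return -R.T@t, R.T@d/np.linalg.norm(d)
def tri(rs):
    A=0;b=0
    for o,d in rs:
        P=np.eye(3)-np.outer(d,d);A=A+P;b=b+P@o
    X=np.linalg.solve(A,b)
    return X,[float(np.linalg.norm((np.eye(3)-np.outer(d,d))@(X-o))*1000) for o,d in rs]
def proj(c,X):
    p=np.array(c["R"])@X+np.array(c["t"]);return np.array([c["fx"]*p[0]/p[2]+c["cx"],c["fy"]*p[1]/p[2]+c["cy"]])
E
python3 - <<'E'
from h import *
cs={n:arm.camera(n) for n in("scene","side")}
for n,c in cs.items(): cv2.imwrite(f"pics/{n}0.png",c["color"][:,:,::-1])
np.set_printoptions(precision=4,suppress=True)
for l in["screw_axis","grip_mid","lever_tab","platen_rim","press","board","glue_brush","glass_pot","nippers"]:
    rs=[]
    for n,c in cs.items():
        r=arm.tip_of(c,l)
        if r: print(l,n,np.round(r[0]["centre"],1),round(r[0]["confidence"],2)); rs.append(ray(c,r[0]["centre"]))
    if len(rs)==2: print("   ",*tri(rs))
print(arm.sense())
E
```

```text
screw_axis scene [331.1 194.3] 0.76
screw_axis side [338.  208.9] 0.76
    [0.6397 0.0525 0.1169] [3.683933516862173, 3.6839335168622154]
grip_mid scene [297.5 222.6] 0.92
grip_mid side [267.1 221.5] 0.78
    [ 0.4922 -0.0122  0.1298] [1.3174480973387024, 1.3174480973387264]
lever_tab scene [310.6 196.6] 0.43
lever_tab side [303.1 200.8] 0.59
    [0.5653 0.0341 0.1426] [0.35194521096038545, 0.3519452109605087]
platen_rim scene [306.2 240.4] 0.62
platen_rim side [304.4 248.3] 0.58
    [0.5792 0.0555 0.0333] [3.687168837034913, 3.6871688370348563]
press scene [327.4 250.1] 0.93
press side [329.8 260.3] 0.74
    [0.6303 0.0463 0.0017] [0.8240460196067553, 0.8240460196067085]
board scene [327.3 245.6] 0.71
board side [327.7 252.8] 0.65
    [0.6223 0.0403 0.0206] [3.250517069182225, 3.250517069182273]
glue_brush scene [262.7 228.7] 0.6
glue_brush side [291.4 225.2] 0.47
    [0.5849 0.2035 0.0027] [0.7695247396015832, 0.769524739601544]
glass_pot scene [282.6 207.5] 0.57
nippers scene [289.6 338.1] 0.81
nippers side [220.5 325.7] 0.72
    [ 0.4037 -0.0969 -0.0137] [0.8581697042047493, 0.8581697042047614]
{'time': 1.0, 'joint_positions': array([-0.2234,  0.3129,  1.4977,  0.    ,  1.331 , -0.2235]), 'joint_velocities': array([ 0.0003, -0.0017, -0.0005, -0.    ,  0.0001, -0.0002]), 'tau': array([ -0.    , -40.2122, -25.2412,   0.0695,   0.032 ,  -0.    ]), 'position': array([0.525 , 0.    , 0.2497]), 'tool_rot': array([ 3.1415, -0.    ,  1.5709]), 'wrist_force': array([ 0.3212, -0.114 , -0.2377]), 'ft_torque': array([ 0.0091, -0.0466, -0.0016]), 'grasp_force': 0.0, 'grip_width': 0.08839093581805611}
```

View pictures.

View pics/scene0.png

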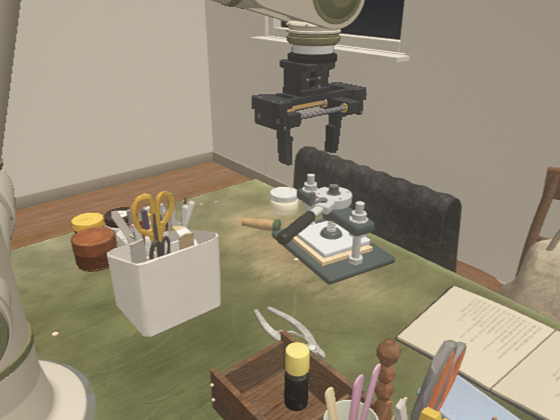

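View pics/side0.png

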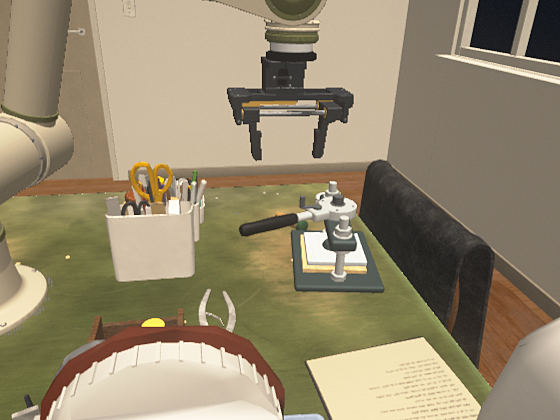

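```bash
cat >> h.py <<'E'
def fray(c,px):
    R=np.array(c["R"]);t=np.array(c["t"])
    u=(px[0]-c["cx"])/c["fx"];v=(px[1]-c["cy"])/c["fy"];r=np.hypot(u,v)
    d=np.array([u/r*np.sin(r),v/r*np.sin(r),np.cos(r)])
    return -R.T@t, R.T@d
def fproj(c,X):
    p=np.array(c["R"])@X+np.array(c["t"]);h=np.hypot(p[0],p[1]);r=np.arctan2(h,p[2])
    return np.array([c["fx"]*p[0]/h*r+c["cx"],c["fy"]*p[1]/h*r+c["cy"]])
def onz(o,d,z): return o+d*(z-o[2])/d[2]
E
python3 - <<'E'
from h import *
np.set_printoptions(precision=4,suppress=True)
c=arm.camera("wrist");cv2.imwrite("pics/w0.png",c["color"][:,:,::-1])
print(c["fx"],-np.array(c["R"]).T@c["t"],np.array(c["R"]))
for l,z in[("screw_axis",.12),("grip_mid",.12),("lever_tab",.147),("platen_rim",.0393),("press",0),("glass_pot",0),("glue_brush",0),("nippers",0)]:
    for r in arm.tip_of(c,l)[:2]: print(l,np.round(r["centre"],1),round(r["confidence"],2),onz(*fray(c,r["centre"]),z))
E
```

```text
325.19226210127806 [0.5252 0.0771 0.3853] [[ 1.      0.0002 -0.0002]
 [ 0.0003 -0.9548  0.2972]
 [-0.0002 -0.2972 -0.9548]]
screw_axis [402.  159.6] 0.7 [0.633  0.0417 0.12  ]
grip_mid [243.2 212. ] 0.95 [ 0.4963 -0.0057  0.12  ]
lever_tab [323.6 181.1] 0.84 [0.5603 0.0271 0.147 ]
platen_rim [327.1 139.3] 0.83 [0.5787 0.0504 0.0393]
press [365.  142.2] 0.72 [0.6316 0.0453 0.    ]
glue_brush [322.6  10.4] 0.82 [0.5789 0.2054 0.    ]
nippers [182.5 253.7] 0.87 [ 0.3987 -0.1017 -0.    ]
```

View pics/w0.png

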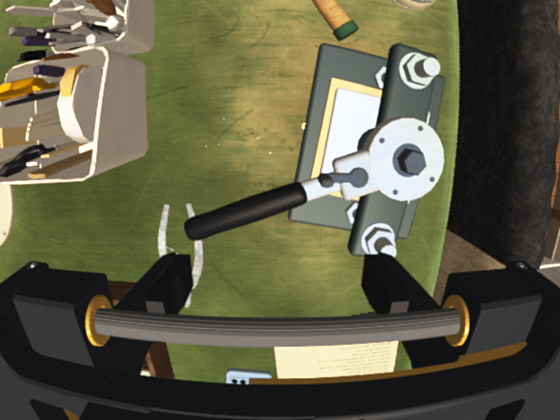

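```bash
python3 - <<'E'
from h import *
np.set_printoptions(precision=4,suppress=True)
cw=arm.camera("wrist");cs=arm.camera("scene");cd=arm.camera("side")
im=cw["color"][40:270,170:460,::-1];cv2.imwrite("pics/w1.png",cv2.resize(im,None,fx=2.6,fy=2.6,interpolation=cv2.INTER_CUBIC))
obs=[]
for c,P in((cw,fproj),(cs,proj),(cd,proj)):
    for l in["screw_axis","grip_mid","lever_tab","platen_rim","press"]:
        r=arm.tip_of(c,l)
        if r and r[0]["confidence"]>.4: obs.append((c,P,l,np.array(r[0]["centre"])))
obs.append((cw,fproj,"hex",np.array([411,158])))
def pts(p):
    x,y,a,th,lv=p
    ax=lambda b,r,z:np.array([x-r*np.cos(b),y-r*np.sin(b),z])
    pin=ax(a+th,.046,.147)
    return {"screw_axis":np.array([x,y,.12]),"hex":np.array([x,y,.146]),"press":np.array([x,y,0.]),"grip_mid":ax(a+th,.145,.12),
     "lever_tab":pin-.029*np.array([np.cos(a+th+lv),np.sin(a+th+lv),0]),"platen_rim":ax(a,.056,.0393)}
def f(p):
    q=pts(p);return np.concatenate([(P(c,q[l])-o)*(1 if c is not cw else .6) for c,P,l,o in obs])
s=least_squares(f,[.633,.045,0.2,.1,-.35],loss="soft_l1",bounds=([.5,-.2,-1,-1,-.36],[.8,.3,1,1,-.34]))
p=s.x;print(p)
for (c,P,l,o) in obs: print(l,o,P(c,pts(p)[l])-o)
for k,v in pts(p).items(): print(k,v)
for sgn in(1,-1):
    X=np.array([p[0],p[1],.141])+sgn*.08*np.array([-np.sin(p[2]),np.cos(p[2]),0]);print("rod",X,fproj(cw,X))
print(arm.sense()["time"])
E
```

```text
[ 0.6326  0.0454 -0.1625  0.5203 -0.34  ]
screw_axis [402.5 158.8] [-0.5969 -3.5175]
grip_mid [244.4 212.2] [-0.6127 -0.5526]
platen_rim [326.1 135.4] [-0.1612  0.0852]
press [366.2 140. ] [-0.4344  2.1394]
screw_axis [329.8 194.7] [1.6194 2.0761]
grip_mid [296.5 223.9] [0.2825 2.3785]
lever_tab [311.3 196.6] [-0.5401 -0.4465]
platen_rim [305.9 239.1] [0.3162 0.9528]
press [328.8 252.2] [-0.3923 -1.9927]
screw_axis [336.  210.1] [-0.0997 -2.8095]
grip_mid [268.9 223.2] [0.2096 0.625 ]
lever_tab [300.5 202. ] [ 0.8262 -2.2915]
platen_rim [307.4 246.4] [-3.3897 -2.311 ]
hex [411 158] [2.7064 1.7818]
screw_axis [0.6326 0.0454 0.12  ]
hex [0.6326 0.0454 0.146 ]
press [0.6326 0.0454 0.    ]
grip_mid [ 0.4968 -0.0053  0.12  ]
lever_tab [0.5605 0.0288 0.147 ]
platen_rim [0.5773 0.0545 0.0393]
rod [0.6456 0.1244 0.141 ] [429.2037  62.8952]
rod [ 0.6197 -0.0335  0.141 ] [387.3177 250.4144]
2.35
```

View pics/w1.png

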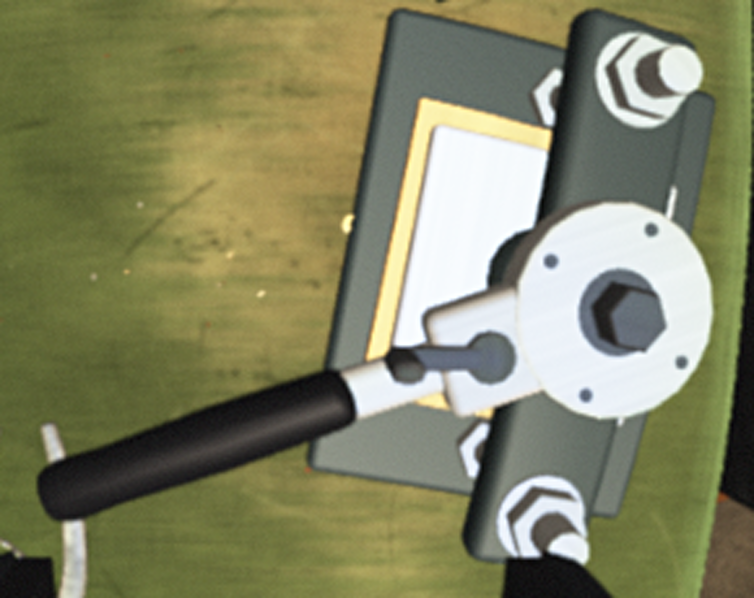

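>>> arm_command(
  plan=[
    {"linear": [0.008, 0.006, 0], "roll": -0.18, "gripper": 0.03},
    {"linear": [0.016, 0.012, 0], "roll": -0.36, "gripper": 0.03},
    {"linear": [0.024, 0.018, 0], "roll": -0.54, "gripper": 0.03},
    {"linear": [0.032, 0.024, 0], "roll": -0.72, "gripper": 0.03},
    {"linear": [0.036, 0.028, 0], "roll": -0.9, "gripper": 0.03},
  ],
  newtons=10,
)

```text
time: 2.98
position: [0.5613, 0.0282, 0.2496]
tool_rot: [-3.141, 0.0, 0.665]
wrist_force: [-0.1, 0.7, -0.7]
grip_width: 0.0403
grasp_force: 0.0
```

>>> arm_command(
  plan=[
    {"linear": [0, 0, -0.015], "roll": -0.15, "gripper": 0.03},
    {"linear": [0, 0, -0.03], "roll": -0.31, "gripper": 0.03},
    {"linear": [0, 0, -0.045], "roll": -0.31, "gripper": 0.03},
    {"linear": [0, 0, -0.05], "roll": -0.31, "gripper": 0.03},
    {"linear": [0, 0, -0.05], "roll": -0.31, "gripper": 0.03},
  ],
)

```text
time: 3.6
position: [0.561, 0.028, 0.1997]
tool_rot: [-3.142, 0.0, 0.362]
wrist_force: [0.2, 0.9, -0.5]
grip_width: 0.0301
grasp_force: 0.0
```

```bash
python3 - <<'E'
from h import *
np.set_printoptions(precision=4,suppress=True)
c=arm.camera("wrist");cv2.imwrite("pics/w2.png",c["color"][:,:,::-1])
for l,z in[("screw_axis",.12),("grip_mid",.12),("lever_tab",.147)]:
    for r in arm.tip_of(c,l)[:2]: print(l,np.round(r["centre"],1),round(r["confidence"],2),onz(*fray(c,r["centre"]),z))
s=arm.sense();print(s["time"],s["position"],s["tool_rot"],s["joint_positions"],s["grip_width"],s["wrist_force"])
E
```

```text
screw_axis [298.1 120.1] 0.75 [0.6341 0.041  0.12  ]
grip_mid [288.9 309. ] 0.97 [ 0.4986 -0.0058  0.12  ]
grip_mid [274.  239.8] 0.33 [0.5501 0.0262 0.12  ]
lever_tab [278.2 241.5] 0.55 [0.5604 0.027  0.147 ]
lever_tab [324.9 336.5] 0.24 [ 0.501  -0.0325  0.147 ]
3.8 [0.5612 0.028  0.2002] [ 3.1411 -0.0009  0.3614] [-0.1587  0.4341  1.4575  0.      1.249   1.0507] 0.02980378032307934 [-0.0755 -0.7099 -0.818 ]
```

View pics/w2.png

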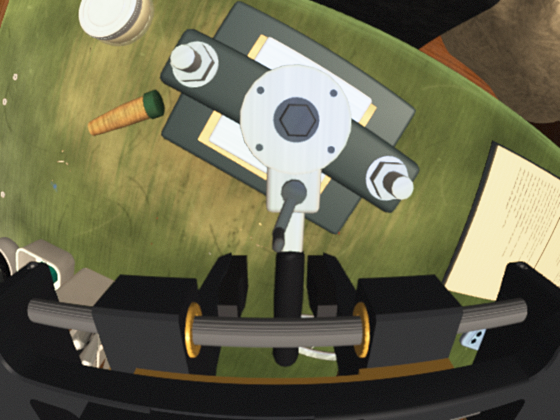

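>>> arm_command(
  plan=[
    {"linear": [0, 0, -0.02], "roll": 0, "gripper": 0.03},
    {"linear": [0, 0, -0.04], "roll": 0, "gripper": 0.03},
    {"linear": [0, 0, -0.048], "roll": 0, "gripper": 0.03},
    {"linear": [0, 0, -0.048], "roll": 0, "gripper": 0.03},
  ],
)

```text
time: 4.3
position: [0.5611, 0.028, 0.1519]
tool_rot: [-3.142, 0.0, 0.361]
wrist_force: [0.6, -0.5, 0.3]
grip_width: 0.0297
grasp_force: 0.0
```

>>> arm_command(
  plan=[
    {"linear": [0.002, -0.006, 0], "roll": 0, "gripper": 0.03},
    {"linear": [0.004, -0.011, 0], "roll": 0, "gripper": 0.03},
    {"linear": [0.006, -0.016, 0], "roll": 0, "gripper": 0.03},
    {"linear": [0.008, -0.021, 0], "roll": 0, "gripper": 0.03},
    {"linear": [0.009, -0.024, 0], "roll": 0, "gripper": 0.03},
  ],
)

```text
time: 4.92
position: [0.5701, 0.0037, 0.1517]
tool_rot: [-3.141, 0.0, 0.361]
wrist_force: [-1.0, 1.4, 0.8]
grip_width: 0.03
grasp_force: 0.9
```

>>> arm_command(
  plan=[
    {"linear": [0.001, -0.003, 0], "roll": 0, "gripper": 0.03},
    {"linear": [0.002, -0.005, 0], "roll": 0, "gripper": 0.03},
    {"linear": [0.003, -0.007, 0], "roll": 0, "gripper": 0.03},
    {"linear": [0.003, -0.007, 0], "roll": 0, "gripper": 0.03},
  ],
)

```text
time: 5.42
position: [0.573, -0.0028, 0.1517]
tool_rot: [-3.141, -0.0, 0.361]
wrist_force: [-1.3, 4.3, 0.1]
grip_width: 0.0299
grasp_force: 1.8
```

```bash
python3 - <<'E'
from h import *
np.set_printoptions(precision=4,suppress=True)
c=arm.camera("wrist");cv2.imwrite("pics/w3.png",cv2.resize(c["color"][80:340,140:420,::-1],None,fx=2,fy=2))
for l,z in[("screw_axis",.12),("grip_mid",.12),("lever_tab",.147)]:
    for r in arm.tip_of(c,l)[:2]: print(l,np.round(r["centre"],1),round(r["confidence"],2),onz(*fray(c,r["centre"]),z))
E
```

```text
screw_axis [235.3 123.1] 0.71 [0.6333 0.0428 0.12  ]
grip_mid [250.9 351.9] 0.85 [ 0.498  -0.0123  0.12  ]
grip_mid [234.6 123. ] 0.45 [0.6332 0.0432 0.12  ]
```

View pics/w3.png

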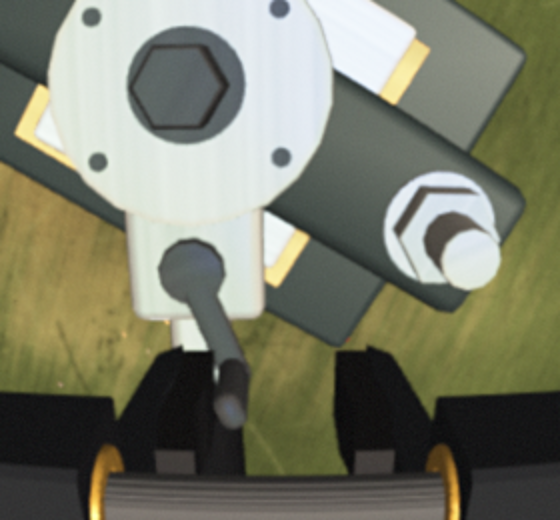

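>>> arm_command(
  plan=[
    {"linear": [-0.002, 0.005, 0], "roll": 0, "gripper": 0.036},
    {"linear": [-0.002, 0.005, 0.025], "roll": 0, "gripper": 0.036},
    {"linear": [-0.002, 0.005, 0.04], "roll": 0, "gripper": 0.036},
    {"linear": [-0.04, -0.005, 0.04], "roll": 0.03, "gripper": 0.036},
    {"linear": [-0.074, -0.009, 0.04], "roll": 0.03, "gripper": 0.036},
  ],
)

```text
time: 6.25
position: [0.498, -0.0124, 0.1918]
tool_rot: [3.141, -0.0, 0.391]
wrist_force: [0.0, 0.5, 0.3]
grip_width: 0.0362
grasp_force: 0.0
```

```bash
python3 - <<'E'
from h import *
np.set_printoptions(precision=4,suppress=True)
for n in("wrist","scene","side"):
  c=arm.camera(n)
  for l,z in[("screw_axis",.12),("grip_mid",.12),("lever_tab",.147)]:
    for r in arm.tip_of(c,l)[:1]: print(n,l,np.round(r["centre"],1),round(r["confidence"],2),onz(*(fray if n=="wrist" else ray)(c,r["centre"]),z))
s=arm.sense();print(s["time"],s["position"],s["tool_rot"],s["grip_width"],s["wrist_force"])
E
```

```text
wrist screw_axis [279.7   8.8] 0.67 [0.634  0.0418 0.12  ]
wrist grip_mid [273.5 226.1] 0.7 [ 0.4994 -0.0093  0.12  ]
wrist lever_tab [293.7 120.3] 0.76 [0.5694 0.0072 0.147 ]
scene screw_axis [329.9 192.9] 0.84 [0.6439 0.0608 0.12  ]
scene grip_mid [297.6 227. ] 0.89 [ 0.4961 -0.0082  0.12  ]
scene lever_tab [322.6 197.8] 0.41 [0.572  0.0099 0.147 ]
side screw_axis [337.2 208.7] 0.9 [0.6332 0.0391 0.12  ]
side grip_mid [268.7 225.2] 0.95 [ 0.4953 -0.0103  0.12  ]
side lever_tab [309.5 203.8] 0.63 [0.5709 0.0098 0.147 ]
6.85 [ 0.4992 -0.012   0.1916] [-3.1415  0.0002  0.391 ] 0.03582523220185593 [-0.382   0.7503  0.6059]
```

>>> arm_command(
  plan=[
    {"linear": [0, 0.002, -0.02], "roll": -0.01, "gripper": 0.036},
    {"linear": [0, 0.002, -0.045], "roll": -0.01, "gripper": 0.036},
    {"linear": [0, 0.002, -0.065], "roll": -0.01, "gripper": 0.036},
    {"linear": [0, 0.002, -0.073], "roll": -0.01, "gripper": 0.036},
    {"linear": [0, 0.002, -0.073], "roll": -0.01, "gripper": 0.036},
  ],
)

```text
time: 7.48
position: [0.4991, -0.01, 0.1187]
tool_rot: [-3.141, 0.0, 0.381]
wrist_force: [0.3, -1.1, 0.2]
grip_width: 0.0358
grasp_force: 0.0
```

>>> arm_command(
  plan=[
    {"linear": [0, 0, 0], "roll": 0, "gripper": 0.02},
    {"linear": [0, 0, 0], "roll": 0, "gripper": 0.02},
    {"linear": [0, 0, 0], "roll": 0, "gripper": 0.02},
    {"linear": [0, 0, 0], "roll": 0, "gripper": 0.02},
  ],
  newtons=3,
)

```text
time: 7.98
position: [0.4993, -0.0101, 0.1192]
tool_rot: [3.141, -0.001, 0.381]
wrist_force: [0.0, 0.6, 4.7]
grip_width: 0.0213
grasp_force: 3.0
```

```bash
cat > arc.py <<'E'
import sys,numpy as np
ax=np.array([.6338,.042]);r=.1442
P=lambda b:ax-r*np.array([np.cos(b),np.sin(b)])
def call(b0,bs):
    print(b0,[([float(v) for v in np.round(P(b)-P(b0),4)],round(b-b0,2)) for b in bs])
b=[float(a) for a in sys.argv[1:]]  # start step n_rows
b0,st,n=b[0],b[1],int(b[2]);k=0
while k<n:
    m=min(5,n-k);call(round(b0,3),[b0+st*(i+1) for i in range(m)]);b0+=st*m;k+=m
E
python3 arc.py .37 .09 8; python3 arc.py 1.08 -.17 13
```

```text
0.37 [([0.0052, -0.0119], 0.09), ([0.0115, -0.0232], 0.18), ([0.0188, -0.034], 0.27), ([0.027, -0.044], 0.36), ([0.0361, -0.0533], 0.45)]
0.82 [([0.0099, -0.0084], 0.09), ([0.0205, -0.0159], 0.18), ([0.0317, -0.0224], 0.27)]
1.08 [([-0.0205, 0.0133], -0.17), ([-0.0385, 0.0299], -0.34), ([-0.0534, 0.0494], -0.51), ([-0.0649, 0.071], -0.68), ([-0.0724, 0.0943], -0.85)]
0.23 [([-0.0035, 0.0242], -0.17), ([-0.0029, 0.0487], -0.34), ([0.0018, 0.0727], -0.51), ([0.0106, 0.0956], -0.68), ([0.023, 0.1167], -0.85)]
-0.62 [([0.0159, 0.0186], -0.17), ([0.0347, 0.0343], -0.34), ([0.0558, 0.0466], -0.51)]
```

>>> arm_command(
  plan=[
    {"linear": [0.005, -0.012, 0], "roll": 0.09, "gripper": 0.024},
    {"linear": [0.0115, -0.023, 0], "roll": 0.18, "gripper": 0.024},
    {"linear": [0.019, -0.034, 0], "roll": 0.27, "gripper": 0.024},
    {"linear": [0.027, -0.044, 0], "roll": 0.36, "gripper": 0.024},
    {"linear": [0.036, -0.053, 0], "roll": 0.45, "gripper": 0.024},
  ],
  newtons=20,
)

```text
time: 8.6
position: [0.5342, -0.0623, 0.1184]
tool_rot: [-3.138, 0.0, 0.834]
wrist_force: [-3.2, 6.6, 4.7]
grip_width: 0.0241
grasp_force: 3.7
```

>>> arm_command(
  plan=[
    {"linear": [0.01, -0.0085, 0], "roll": 0.09, "gripper": 0.024},
    {"linear": [0.0205, -0.016, 0], "roll": 0.18, "gripper": 0.024},
    {"linear": [0.0305, -0.022, 0], "roll": 0.26, "gripper": 0.024},
  ],
)

```text
time: 8.98
position: [0.5646, -0.0844, 0.1184]
tool_rot: [-3.137, 0.0, 1.094]
wrist_force: [-6.0, 5.3, 3.9]
grip_width: 0.0236
grasp_force: 3.7
```

```bash
python3 - <<'E'
from h import *
np.set_printoptions(precision=4,suppress=True)
c=arm.camera("wrist")
for l,z in[("screw_axis",.12),("grip_mid",.12),("lever_tab",.147),("platen_rim",.041)]:
    for r in arm.tip_of(c,l)[:1]: print(l,np.round(r["centre"],1),round(r["confidence"],2),onz(*fray(c,r["centre"]),z))
s=arm.sense();print(s["time"],s["position"],s["tool_rot"],s["joint_positions"],s["grip_width"],s["wrist_force"])
E
```

```text
grip_mid [275.  286.5] 0.72 [ 0.5631 -0.0855  0.12  ]
lever_tab [308.3 131.6] 0.98 [ 0.6066 -0.0258  0.147 ]
platen_rim [200.9  40.1] 0.83 [0.5792 0.0525 0.041 ]
9.225 [ 0.5651 -0.0848  0.1184] [-3.1409  0.0002  1.0895] [-0.3539  0.5443  1.5166 -0.0001  1.0815  0.1274] 0.024037285013121655 [-1.2835  0.4559 -0.3637]
```

>>> arm_command(
  plan=[
    {"linear": [-0.0205, 0.013, 0], "roll": -0.17, "gripper": 0.024},
    {"linear": [-0.0385, 0.03, 0], "roll": -0.34, "gripper": 0.024},
    {"linear": [-0.0535, 0.0495, 0], "roll": -0.51, "gripper": 0.024},
    {"linear": [-0.065, 0.071, 0], "roll": -0.68, "gripper": 0.024},
    {"linear": [-0.0725, 0.0945, 0], "roll": -0.85, "gripper": 0.024},
  ],
)

```text
time: 9.85
position: [0.4927, 0.0096, 0.1189]
tool_rot: [3.14, -0.001, 0.234]
wrist_force: [2.6, -2.5, -0.5]
grip_width: 0.0237
grasp_force: 1.2
```

>>> arm_command(
  plan=[
    {"linear": [-0.0035, 0.024, 0], "roll": -0.17, "gripper": 0.024},
    {"linear": [-0.003, 0.0485, 0], "roll": -0.34, "gripper": 0.024},
    {"linear": [0.002, 0.0725, 0], "roll": -0.51, "gripper": 0.024},
    {"linear": [0.0105, 0.0955, 0], "roll": -0.68, "gripper": 0.024},
    {"linear": [0.023, 0.1165, 0], "roll": -0.85, "gripper": 0.024},
  ],
)

```text
time: 10.48
position: [0.5158, 0.1265, 0.1187]
tool_rot: [3.141, -0.0, -0.616]
wrist_force: [0.3, -3.1, 1.2]
grip_width: 0.0239
grasp_force: 1.2
```

>>> arm_command(
  plan=[
    {"linear": [0.016, 0.0185, 0], "roll": -0.17, "gripper": 0.024},
    {"linear": [0.0345, 0.034, 0], "roll": -0.34, "gripper": 0.024},
    {"linear": [0.0505, 0.0435, 0], "roll": -0.47, "gripper": 0.024},
    {"linear": [0.0505, 0.0435, 0], "roll": -0.47, "gripper": 0.024},
  ],
)

```text
time: 10.98
position: [0.567, 0.1699, 0.1186]
tool_rot: [-3.14, -0.0, -1.078]
wrist_force: [1.8, 2.0, 0.4]
grip_width: 0.0237
grasp_force: 1.3
```

```bash
python3 - <<'E'
from h import *
np.set_printoptions(precision=4,suppress=True)
s=arm.sense();print(s["time"],s["position"],s["tool_rot"],s["joint_positions"],s["grip_width"],s["wrist_force"])
E
python3 arc.py -1.08 .12 18
```

```text
10.975 [0.567  0.1699 0.1186] [-3.1402 -0.0004 -1.0781] [0.0934 0.583  1.4501 0.0002 1.107  2.7422] 0.023691974806670704 [1.8407 1.9747 0.4279]
-1.08 [([-0.0147, -0.0091], 0.12), ([-0.0283, -0.0198], 0.24), ([-0.0404, -0.0321], 0.36), ([-0.051, -0.0458], 0.48), ([-0.0599, -0.0606], 0.6)]
-0.48 [([-0.0071, -0.0158], 0.12), ([-0.0122, -0.0323], 0.24), ([-0.0153, -0.0493], 0.36), ([-0.0163, -0.0666], 0.48), ([-0.0153, -0.0839], 0.6)]
0.12 [([0.0031, -0.017], 0.12), ([0.0082, -0.0335], 0.24), ([0.0153, -0.0493], 0.36), ([0.0241, -0.0642], 0.48), ([0.0348, -0.0778], 0.6)]
0.72 [([0.0122, -0.0123], 0.12), ([0.0257, -0.023], 0.24), ([0.0404, -0.0321], 0.36)]
```

```bash
cat > hexv.py <<'E'
from h import *
C0=np.array([.5252,.0771,.3853]);R0=np.array([[1,.0002,-.0002],[.0003,-.9548,.2972],[-.0002,-.2972,-.9548]]);T0=np.array([.525,0,.2497])
def cam2(cw,T,yaw):
    d=yaw-1.5709;c,s=np.cos(d),np.sin(d);Z=np.array([[c,-s,0],[s,c,0],[0,0,1]])
    C=np.array(T)+Z@(C0-T0);R=R0@Z.T;q=dict(cw);q["R"]=R;q["t"]=-R@C;return q
def rect(img,c,X0=(.6338,.042),z=.146,h=.022,n=360):
    xs=np.linspace(-h,h,n);m=np.array([[fproj(c,np.array([X0[0]+x,X0[1]-y,z])) for x in xs] for y in xs],np.float32)
    return cv2.remap(img,m[...,0],m[...,1],cv2.INTER_CUBIC)
E
python3 - <<'E'
from hexv import *
c=arm.camera("wrist");im=c["color"][:,:,::-1].copy();cv2.imwrite("pics/w4full.png",im)
a=rect(cv2.imread("pics/w2.png"),cam2(c,[.5612,.028,.2002],.3614));b=rect(im,c)
cv2.imwrite("pics/hex1.png",np.hstack([a,b]))
print(fproj(c,np.array([.6338,.042,.146])))
E
```

```text
[282.36346903 -68.04033034]
```

View pics/hex1.png

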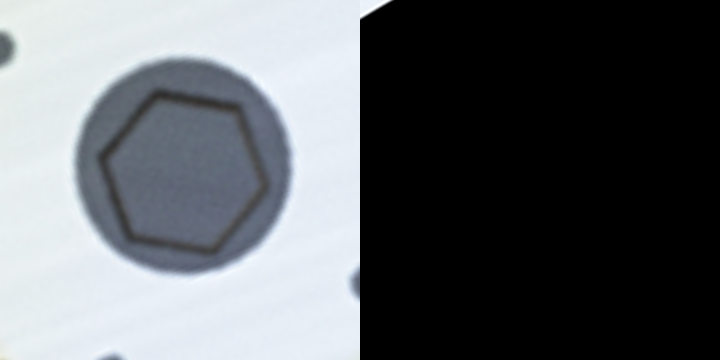

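>>> arm_command(
  plan=[
    {"linear": [-0.0075, -0.0045, 0], "roll": 0.06, "gripper": 0.024},
    {"linear": [-0.0145, -0.009, 0], "roll": 0.12, "gripper": 0.024},
    {"linear": [-0.0185, -0.012, 0], "roll": 0.15, "gripper": 0.024},
    {"linear": [-0.022, -0.0145, 0], "roll": 0.18, "gripper": 0.024},
  ],
)

```text
time: 11.52
position: [0.5444, 0.1552, 0.1188]
tool_rot: [-3.139, -0.0, -0.896]
wrist_force: [5.1, 5.1, -4.8]
grip_width: 0.0236
grasp_force: 3.8
```

```bash
python3 arc.py -.9 .12 11
```

```text
-0.9 [([-0.0129, -0.0115], 0.12), ([-0.0243, -0.0245], 0.24), ([-0.034, -0.0388], 0.36), ([-0.042, -0.0542], 0.48), ([-0.0481, -0.0703], 0.6)]
-0.3 [([-0.0041, -0.0168], 0.12), ([-0.0062, -0.034], 0.24), ([-0.0062, -0.0513], 0.36), ([-0.0041, -0.0684], 0.48), ([0.0, -0.0852], 0.6)]
0.3 [([0.0061, -0.0162], 0.12)]
```

>>> arm_command(
  plan=[
    {"linear": [-0.013, -0.0115, 0], "roll": 0.12, "gripper": 0.024},
    {"linear": [-0.0245, -0.0245, 0], "roll": 0.24, "gripper": 0.024},
    {"linear": [-0.034, -0.039, 0], "roll": 0.36, "gripper": 0.024},
    {"linear": [-0.042, -0.054, 0], "roll": 0.48, "gripper": 0.024},
    {"linear": [-0.048, -0.07, 0], "roll": 0.6, "gripper": 0.024},
  ],
)

```text
time: 12.15
position: [0.4962, 0.085, 0.119]
tool_rot: [-3.139, -0.002, -0.293]
wrist_force: [6.8, 5.4, -2.7]
grip_width: 0.0241
grasp_force: 3.7
```

>>> arm_command(
  plan=[
    {"linear": [-0.004, -0.017, 0], "roll": 0.12, "gripper": 0.024},
    {"linear": [-0.006, -0.034, 0], "roll": 0.24, "gripper": 0.024},
    {"linear": [-0.006, -0.0515, 0], "roll": 0.36, "gripper": 0.024},
    {"linear": [-0.004, -0.0685, 0], "roll": 0.48, "gripper": 0.024},
    {"linear": [-0.002, -0.0765, 0], "roll": 0.54, "gripper": 0.024},
  ],
)

```text
time: 12.78
position: [0.4938, 0.0086, 0.1189]
tool_rot: [-3.14, -0.001, 0.244]
wrist_force: [1.3, 8.3, 1.7]
grip_width: 0.0238
grasp_force: 3.7
```

>>> arm_command(
  plan=[
    {"linear": [0, 0.002, 0], "roll": 0, "gripper": 0.036},
    {"linear": [0, 0.002, 0], "roll": 0, "gripper": 0.036},
    {"linear": [0, 0.002, 0.03], "roll": 0, "gripper": 0.036},
    {"linear": [0, 0.002, 0.07], "roll": 0, "gripper": 0.036},
    {"linear": [0.04, 0.012, 0.1], "roll": 0, "gripper": 0.036},
  ],
)

```text
time: 13.4
position: [0.5339, 0.0205, 0.2207]
tool_rot: [3.141, -0.0, 0.24]
wrist_force: [1.7, -1.6, 0.2]
grip_width: 0.0359
grasp_force: 0.0
```

>>> arm_command(
  plan=[
    {"linear": [0.025, 0.008, 0], "roll": 0, "gripper": 0.036},
    {"linear": [0.025, 0.008, 0], "roll": 0, "gripper": 0.036},
  ],
)

```text
time: 13.65
position: [0.5598, 0.029, 0.2182]
tool_rot: [3.142, 0.0, 0.242]
wrist_force: [-0.2, -0.1, 0.3]
grip_width: 0.0361
grasp_force: 0.0
```

```bash
python3 - <<'E'
from hexv import *
np.set_printoptions(precision=4,suppress=True)
c=arm.camera("wrist");im=c["color"][:,:,::-1].copy();cv2.imwrite("pics/w5.png",im)
a=rect(cv2.imread("pics/w2.png"),cam2(c,[.5612,.028,.2002],.3614));b=rect(im,c)
cv2.imwrite("pics/hex2.png",np.hstack([a,b]))
for l,z in[("screw_axis",.12),("grip_mid",.12),("lever_tab",.147),("platen_rim",.043)]:
    for r in arm.tip_of(c,l)[:1]: print(l,np.round(r["centre"],1),round(r["confidence"],2),onz(*fray(c,r["centre"]),z))
s=arm.sense();print(s["time"],s["position"],s["tool_rot"])
E
```

```text
screw_axis [282.8 117.2] 0.9 [0.6332 0.0428 0.12  ]
grip_mid [277.6 294.6] 0.68 [0.4936 0.0121 0.12  ]
lever_tab [290.8 226.7] 0.84 [0.5641 0.0205 0.147 ]
platen_rim [257.5 169.9] 0.68 [0.5775 0.0527 0.043 ]
13.9 [0.5588 0.0283 0.2187] [-3.1415  0.0005  0.2405]
```

View pics/hex2.png

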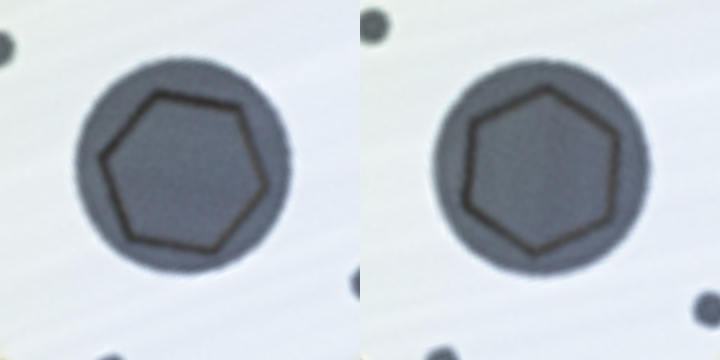

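>>> arm_command(
  plan=[
    {"linear": [-0.035, -0.01, 0], "roll": 0, "gripper": 0.036},
    {"linear": [-0.065, -0.018, -0.01], "roll": 0, "gripper": 0.036},
    {"linear": [-0.065, -0.018, -0.04], "roll": 0, "gripper": 0.036},
    {"linear": [-0.065, -0.018, -0.08], "roll": 0, "gripper": 0.036},
    {"linear": [-0.065, -0.018, -0.1], "roll": 0, "gripper": 0.036},
  ],
)

```text
time: 14.52
position: [0.4933, 0.0104, 0.1172]
tool_rot: [-3.141, 0.002, 0.24]
wrist_force: [0.5, 0.3, 0.7]
grip_width: 0.0362
grasp_force: 0.0
```

>>> arm_command(
  plan=[
    {"linear": [0, 0, 0], "roll": 0, "gripper": 0.024},
    {"linear": [0, 0, 0], "roll": 0, "gripper": 0.024},
    {"linear": [0, 0, 0], "roll": 0, "gripper": 0.024},
  ],
)

```text
time: 14.9
position: [0.4939, 0.0112, 0.1193]
tool_rot: [-3.14, 0.001, 0.241]
wrist_force: [-1.9, 5.0, -3.4]
grip_width: 0.024
grasp_force: 2.7
```

```bash
python3 arc.py .24 .08 10
```

```text
0.24 [([0.0032, -0.0111], 0.08), ([0.0072, -0.0219], 0.16), ([0.0122, -0.0323], 0.24), ([0.0179, -0.0423], 0.32), ([0.0244, -0.0518], 0.4)]
0.64 [([0.0073, -0.009], 0.08), ([0.0152, -0.0173], 0.16), ([0.0238, -0.025], 0.24), ([0.033, -0.032], 0.32), ([0.0427, -0.0382], 0.4)]
```

```bash
python3 arc.py .22 .06 5;python3 arc.py .52 .03 5;python3 arc.py .67 .01 10; python3 arc.py .77 .01 10
```

```text
0.22 [([0.0021, -0.0084], 0.06), ([0.0048, -0.0166], 0.12), ([0.0079, -0.0247], 0.18), ([0.0115, -0.0325], 0.24), ([0.0156, -0.0402], 0.3)]
0.52 [([0.0022, -0.0037], 0.03), ([0.0045, -0.0074], 0.06), ([0.0069, -0.011], 0.09), ([0.0095, -0.0145], 0.12), ([0.0121, -0.0179], 0.15)]
0.67 [([0.0009, -0.0011], 0.01), ([0.0018, -0.0022], 0.02), ([0.0027, -0.0034], 0.03), ([0.0037, -0.0044], 0.04), ([0.0046, -0.0055], 0.05)]
0.72 [([0.001, -0.0011], 0.01), ([0.0019, -0.0021], 0.02), ([0.0029, -0.0032], 0.03), ([0.0039, -0.0043], 0.04), ([0.0049, -0.0053], 0.05)]
0.77 [([0.001, -0.001], 0.01), ([0.002, -0.0021], 0.02), ([0.0031, -0.0031], 0.03), ([0.0041, -0.0041], 0.04), ([0.0051, -0.005], 0.05)]
0.82 [([0.0011, -0.001], 0.01), ([0.0021, -0.0019], 0.02), ([0.0032, -0.0029], 0.03), ([0.0043, -0.0038], 0.04), ([0.0054, -0.0048], 0.05)]
```

>>> arm_command(
  plan=[
    {"linear": [0.002, -0.0085, 0], "roll": 0.06, "gripper": 0.024},
    {"linear": [0.005, -0.0165, 0], "roll": 0.12, "gripper": 0.024},
    {"linear": [0.0085, -0.0245, 0], "roll": 0.18, "gripper": 0.024},
    {"linear": [0.0125, -0.0325, 0], "roll": 0.24, "gripper": 0.024},
    {"linear": [0.0155, -0.0375, 0], "roll": 0.28, "gripper": 0.024},
  ],
)

```text
time: 15.52
position: [0.5085, -0.0265, 0.1191]
tool_rot: [-3.138, 0.003, 0.523]
wrist_force: [-9.0, 4.7, 0.8]
grip_width: 0.0237
grasp_force: 4.0
```

>>> arm_command(
  plan=[
    {"linear": [0.001, -0.004, 0], "roll": 0.02, "gripper": 0.024},
    {"linear": [0.0025, -0.0075, 0], "roll": 0.05, "gripper": 0.024},
    {"linear": [0.005, -0.0115, 0], "roll": 0.08, "gripper": 0.024},
    {"linear": [0.007, -0.015, 0], "roll": 0.1, "gripper": 0.024},
  ],
)

```text
time: 16.02
position: [0.5167, -0.0409, 0.1194]
tool_rot: [-3.14, -0.001, 0.621]
wrist_force: [1.3, 8.2, -2.8]
grip_width: 0.0239
grasp_force: 3.7
```

>>> arm_command(
  plan=[
    {"linear": [0.001, -0.0015, 0], "roll": 0.01, "gripper": 0.024},
    {"linear": [0.002, -0.003, 0], "roll": 0.02, "gripper": 0.024},
    {"linear": [0.003, -0.004, 0], "roll": 0.03, "gripper": 0.024},
    {"linear": [0.0037, -0.005, 0], "roll": 0.04, "gripper": 0.024},
  ],
)

```text
time: 16.52
position: [0.5203, -0.0458, 0.1194]
tool_rot: [-3.14, -0.001, 0.661]
wrist_force: [-0.5, 8.2, -3.2]
grip_width: 0.0241
grasp_force: 3.7
```

>>> arm_command(
  plan=[
    {"linear": [0.0007, -0.0008, 0], "roll": 0.007, "gripper": 0.024},
    {"linear": [0.0013, -0.0016, 0], "roll": 0.014, "gripper": 0.024},
    {"linear": [0.0019, -0.0024, 0], "roll": 0.02, "gripper": 0.024},
  ],
)

```text
time: 16.9
position: [0.5222, -0.0482, 0.1194]
tool_rot: [-3.139, -0.001, 0.681]
wrist_force: [-1.9, 8.2, -2.0]
grip_width: 0.0238
grasp_force: 3.7
```

>>> arm_command(
  plan=[
    {"linear": [0.0007, -0.0008, 0], "roll": 0.007, "gripper": 0.024},
    {"linear": [0.0013, -0.0016, 0], "roll": 0.014, "gripper": 0.024},
    {"linear": [0.0019, -0.0023, 0], "roll": 0.02, "gripper": 0.024},
  ],
)

```text
time: 17.27
position: [0.524, -0.0504, 0.1194]
tool_rot: [-3.139, -0.001, 0.701]
wrist_force: [-2.2, 7.8, -2.0]
grip_width: 0.0238
grasp_force: 3.7
```

>>> arm_command(
  plan=[
    {"linear": [0.0007, -0.0008, 0], "roll": 0.007, "gripper": 0.024},
    {"linear": [0.0013, -0.0016, 0], "roll": 0.014, "gripper": 0.024},
    {"linear": [0.002, -0.0023, 0], "roll": 0.02, "gripper": 0.024},
  ],
)

```text
time: 17.65
position: [0.526, -0.0527, 0.1194]
tool_rot: [-3.139, -0.001, 0.721]
wrist_force: [-2.3, 8.4, -1.9]
grip_width: 0.0241
grasp_force: 3.7
```

>>> arm_command(
  plan=[
    {"linear": [0.0007, -0.0008, 0], "roll": 0.007, "gripper": 0.024},
    {"linear": [0.0013, -0.0015, 0], "roll": 0.014, "gripper": 0.024},
    {"linear": [0.002, -0.0022, 0], "roll": 0.02, "gripper": 0.024},
  ],
)

```text
time: 18.02
position: [0.528, -0.0549, 0.1194]
tool_rot: [-3.139, -0.001, 0.741]
wrist_force: [-2.5, 7.9, -2.7]
grip_width: 0.0241
grasp_force: 3.7
```

>>> arm_command(
  plan=[
    {"linear": [0.0007, -0.0008, 0], "roll": 0.007, "gripper": 0.024},
    {"linear": [0.0013, -0.0015, 0], "roll": 0.014, "gripper": 0.024},
    {"linear": [0.002, -0.0021, 0], "roll": 0.02, "gripper": 0.024},
  ],
)

```text
time: 18.4
position: [0.53, -0.057, 0.1194]
tool_rot: [-3.139, -0.001, 0.761]
wrist_force: [-1.7, 8.3, -1.1]
grip_width: 0.0238
grasp_force: 3.7
```

>>> arm_command(
  plan=[
    {"linear": [0.0007, -0.0008, 0], "roll": 0.007, "gripper": 0.024},
    {"linear": [0.0013, -0.0015, 0], "roll": 0.014, "gripper": 0.024},
    {"linear": [0.002, -0.0021, 0], "roll": 0.02, "gripper": 0.024},
  ],
)

```text
time: 18.77
position: [0.532, -0.0591, 0.1194]
tool_rot: [-3.139, -0.001, 0.781]
wrist_force: [-2.7, 8.6, -1.5]
grip_width: 0.0241
grasp_force: 3.8
```

>>> arm_command(
  plan=[
    {"linear": [0.0007, -0.0007, 0], "roll": 0.007, "gripper": 0.024},
    {"linear": [0.0014, -0.0014, 0], "roll": 0.014, "gripper": 0.024},
    {"linear": [0.0021, -0.0021, 0], "roll": 0.02, "gripper": 0.024},
  ],
)

```text
time: 19.15
position: [0.5339, -0.0609, 0.1194]
tool_rot: [-3.138, -0.001, 0.801]
wrist_force: [-3.8, 10.6, -2.0]
grip_width: 0.0238
grasp_force: 4.7
```

>>> arm_command(
  plan=[
    {"linear": [0.0005, -0.0005, 0], "roll": 0.005, "gripper": 0.024},
    {"linear": [0.001, -0.001, 0], "roll": 0.01, "gripper": 0.024},
    {"linear": [0.001, -0.001, 0], "roll": 0.01, "gripper": 0.024},
  ],
)

```text
time: 19.52
position: [0.5348, -0.0618, 0.1193]
tool_rot: [-3.138, -0.001, 0.811]
wrist_force: [-2.6, 10.3, -1.9]
grip_width: 0.0241
grasp_force: 4.6
```

>>> arm_command(
  plan=[
    {"linear": [0.0005, -0.0005, 0], "roll": 0.005, "gripper": 0.024},
    {"linear": [0.001, -0.001, 0], "roll": 0.01, "gripper": 0.024},
    {"linear": [0.001, -0.001, 0], "roll": 0.01, "gripper": 0.024},
  ],
)

```text
time: 19.9
position: [0.5357, -0.0627, 0.1194]
tool_rot: [-3.138, -0.001, 0.821]
wrist_force: [-3.7, 10.5, -1.8]
grip_width: 0.0243
grasp_force: 5.0
```

>>> arm_command(
  plan=[
    {"linear": [0.0005, -0.0005, 0], "roll": 0.005, "gripper": 0.024},
    {"linear": [0.001, -0.001, 0], "roll": 0.01, "gripper": 0.024},
    {"linear": [0.001, -0.001, 0], "roll": 0.01, "gripper": 0.024},
  ],
)

```text
time: 20.27
position: [0.5367, -0.0635, 0.1193]
tool_rot: [-3.138, -0.001, 0.831]
wrist_force: [-3.9, 11.2, 0.5]
grip_width: 0.0238
grasp_force: 5.3
```

>>> arm_command(
  plan=[
    {"linear": [0.0005, -0.0005, 0], "roll": 0.005, "gripper": 0.024},
    {"linear": [0.001, -0.001, 0], "roll": 0.01, "gripper": 0.024},
    {"linear": [0.001, -0.001, 0], "roll": 0.01, "gripper": 0.024},
  ],
)

```text
time: 20.65
position: [0.5376, -0.0644, 0.1193]
tool_rot: [-3.137, -0.001, 0.841]
wrist_force: [-4.8, 13.0, -0.6]
grip_width: 0.0239
grasp_force: 5.7
```

>>> arm_command(
  plan=[
    {"linear": [-0.001, 0.001, 0], "roll": 0, "gripper": 0.024},
    {"linear": [-0.0015, 0.0015, 0], "roll": 0, "gripper": 0.036},
    {"linear": [-0.0015, 0.0015, 0], "roll": 0, "gripper": 0.036},
    {"linear": [-0.0015, 0.0015, 0.02], "roll": 0, "gripper": 0.036},
    {"linear": [-0.0015, 0.0015, 0.06], "roll": 0, "gripper": 0.036},
  ],
)

```text
time: 21.28
position: [0.5368, -0.0653, 0.1791]
tool_rot: [-3.141, 0.001, 0.841]
wrist_force: [0.7, -0.9, -0.2]
grip_width: 0.0359
grasp_force: 0.0
```

>>> arm_command(
  plan=[
    {"linear": [0.02, 0.03, 0.03], "roll": -0.2, "gripper": 0.036},
    {"linear": [0.025, 0.045, 0.045], "roll": -0.3, "gripper": 0.036},
    {"linear": [0.025, 0.06, 0.05], "roll": -0.4, "gripper": 0.036},
    {"linear": [0.025, 0.07, 0.05], "roll": -0.4, "gripper": 0.036},
    {"linear": [0.025, 0.07, 0.05], "roll": -0.4, "gripper": 0.036},
  ],
)

```text
time: 21.9
position: [0.5621, 0.0051, 0.2288]
tool_rot: [3.141, -0.0, 0.443]
wrist_force: [0.2, -0.3, 0.6]
grip_width: 0.036
grasp_force: 0.0
```

```bash
python3 - <<'E'
from hexv import *
np.set_printoptions(precision=4,suppress=True)
c=arm.camera("wrist");im=c["color"][:,:,::-1].copy();cv2.imwrite("pics/w6.png",im)
a=cv2.imread("pics/hex2.png")[:,360:];b=rect(im,c)
cv2.imwrite("pics/hex3.png",np.hstack([a,b]))
for l,z in[("screw_axis",.12),("grip_mid",.12),("lever_tab",.147),("platen_rim",.044)]:
    for r in arm.tip_of(c,l)[:1]: print(l,np.round(r["centre"],1),round(r["confidence"],2),onz(*fray(c,r["centre"]),z))
s=arm.sense();print(s["time"],s["position"],s["tool_rot"],s["wrist_force"])
E
```

```text
screw_axis [270.9 110. ] 0.96 [0.6324 0.0434 0.12  ]
grip_mid [323.6 277.4] 0.96 [ 0.527  -0.0559  0.12  ]
lever_tab [313.8 203.8] 0.78 [ 0.5869 -0.0115  0.147 ]
platen_rim [240.8 156.8] 0.71 [0.5781 0.0523 0.044 ]
22.15 [0.5621 0.0045 0.2286] [-3.1415  0.0003  0.4407] [0.4843 0.3358 1.25  ]
```

View pics/hex3.png

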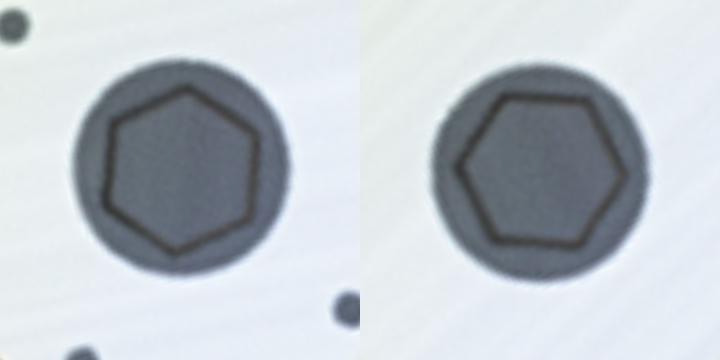

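```bash
python3 -c "
from cell import arm
print(arm.job_done())"
```

```text
the job is handed in; nothing more can be done
None
```

The press is open and the job is handed in; no verdict was returned. The direction lever is on the loosening side. The hex end of the screw shows about 0.35 turn, so by the thread the pressing plate has risen about 4.9 mm to its stop. I felt the stop as a gentle rise to about 12 N, well under the 22 N limit, and the gripper is clear of everything.

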